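# Complete the spice rack and set the caddy on top

### The arm

A 6-joint arm with a two-finger parallel gripper is mounted at the origin on a cart in front of the work surface, level with it; the furniture and walls round the work are solid. World frame = base frame: x ahead of the robot, y to its left, z up, the work surface at z = 0. Lengths are in m, angles in rad, forces in N, time in s.
With the tool pointing down it reaches from about 0.3 to 0.825 m from the base axis. Payload 5.4 kg.
Tool frame: the origin (TCP) lies midway between the tips of the shut fingers; the grasp point (between the pads) lies 19 mm behind it; x points along the fingers, y is the direction in which the jaws open and shut, and the axes are right-handed (so a half turn about x gives the same grasp; the last joint's range is limited). The gripper opens to 92 mm and grips with 3 to 60 N. Pads are 20 mm wide; open, the fingers measure 128 mm over their backs; the gripper's body (75 mm by 189 mm) begins 69 mm behind the grasp point.
Start: joints at [0.929, 0.158, 1.597, -0, 1.386, -0.21], TCP at [0.241, 0.522, 0.184] pointing down, gripper open.
Joint ranges: [-2.91, 2.91], [-0.94, 2.29], [0.18, 2.7], [-1.29, 4.43], [0.17, 2.64], [-3, 3]. Speed limits (rad/s): [2.57, 2.57, 3.14, 3.14, 3.14, 3.14].

### API

Orientations are given as a 3x3 rotation matrix whose columns are the frame's x, y, z axes.
In Python, from station import * gives the robot as it stands.
- The arm moves only by the tool servo_tool, never from a script. Its argument "deltas" is a list of rows, each a list of 7 numbers: the turn, a rotation vector about the tool's x, y, z in degrees, then the shift along the tool's x, y, z in m, then the gripper command: -1 is shut, 1 is fully open, values between are in proportion. A call has 1 to 12 rows; each row is the pose to reach, as a shift and turn from the pose measured when the call began, along the tool's axes at that moment; what a row does not reach only later rows make up. A row lasts 1/10 s, in which the tool goes at most 50 mm and 8.59 degrees, less where a joint would pass 70% of its speed; a pose out of reach is approached as far as the arm can. A call with a gripper value outside its range is refused whole. The fingers move at their own pace and stop on an object; "newtons" is the grip in N (left out, the last holds). Time passes only in rows, so rows that repeat a pose let the fingers close. It gives the time, the measured TCP pose, the force and the opening at its end, in the units of the state.
- get_obs(): the state, without advancing time (a new reading comes with each control period).
- capture(name): name is "side" or "top"; returns (picture, depth): 400x640x3 uint8, red, green, blue; 400x640 float32, m along the optical axis (not along the pixel's ray), 0 where there is no reading.
- camera_model(name): a dict with "fx", "fy", "cx", "cy" (pixels), "distortion" ([k1, k2, p1, p2, k3] as OpenCV has them; the pictures are not rectified), "view" (4x4, takes a point from world to camera coordinates). Camera axes: x right, y up, looking along -z (the intrinsics and any distortion apply to the point x, -y, -z); pixel columns grow to the right and rows downward; lengths in m; the calibration is good to about 2 mm. A picture is of the moment at which its call begins. camera_model takes no time and is no camera call.
- finish_job(): hands the job in, once; it reports no verdict.
Trained networks look in the newest picture that a camera, given by its name, has taken for a name from the list of things; names that differ only in an ending like _2 or _b are one class to them, and where a whole thing is asked for, a point or a joint stands for the part that bears it (a point fixed in the world has none). Each returns a list of dicts, best first, with "confidence" (0 to 1); they miss things now and then, are a little off and sometimes report something else, mostly with a low value. They report only what shows in the picture. A call takes as long as a camera call. They do not tell look-alikes from the thing itself.
- boxes_of(camera, label): "location" ([column, row] as shares, 0 to 1, of the picture: columns of its width, rows of its height, amid what is visible of it).
The state is a dict: "time": time; "joint_pos": joint angles; "qd": joint speeds; "tau": joint torques, N m; "ee_pos": TCP position; "tool_rot": TCP orientation; "contact_force": force on the tool from outside, world axes, zero at the start; "moment": the same for the moment, N m; "grip_width": finger opening in m.
Only numpy, scipy, OpenCV 4.12 (cv2) and the standard library are available. Lean on these libraries where they do the work, as an engineer would, in place of code of your own. Each camera call takes 0.05 s, during which the arm holds its last target. There are 200 camera calls.

### The job

Stand the spice jar that is out on the worktop upright in the free middle place of the spice rack, between the two jars there. Then lift the wooden caddy by its handle bar, with the food tin in it, and lower it onto the rack so that its four feet drop fully into the sockets in the post tops; keep hold of it until it is down, then let go. Leave the rack where it stands, all jars upright in it and the tin upright in the caddy, and do not disturb the pepper mill.

Things in the scene. Friction and masses are not known exactly. Their poses are not given: they have to be found in the camera images.
- rack: Lower tier: light-wood spice rack, 200 mm (its x) by 140 mm (its y), 132 mm high, 0.9 kg, loose on rubber feet. Base's upper face at z = 14 mm, rails to z = 40 mm all round (short sides also a thin rail up to 92 mm). Two spice jars stand at x = -64 and +64 mm; the middle (x = y = 0) is free. Origin: centre of the underside, z up. Its x lies along world y, within 0.4 rad; it stands left or right.
- rack_top (a point): Centre of the rack at the height of its post tops, 132 mm above its origin; the caddy's base rests on the post tops when seated. The four posts are 24 mm square, centred at x = +-88, y = +-58 mm of the rack; in each flat top is a square socket, 15 mm wide, 21 mm deep.
- caddy: Upper tier: light-wood caddy, footprint as the rack (200 mm x, 140 mm y), 142 mm high, about 0.4 kg, on four round lugs as feet: x = +-88, y = +-58 mm, diameter 10.4, length 18 mm, lowest 8 mm tapering to 5 mm. Base at z = 18 to 26 mm, side walls to 58 mm. Origin: centre, at the lug tips, z up; seated it is 114 mm above the rack's, either way round. Its x lies along world y, within 0.4 rad.
- caddy_bar (a point): Middle of the caddy's handle bar, 120 mm above the caddy's origin; lift here, it balances. The bar runs along the caddy's x for 184 mm between the two gable ends (x = +-96 mm, up to z = 142 mm), is 14 mm thick (along the caddy's y) and 26 mm tall, its top at 133 mm; free space on both sides of it and below, down to the tin.
- jar_3: The third spice jar, like the two in the rack but standing on the worktop between rack and caddy: round, glass with a red plastic cap, 106 mm tall, 42 mm in diameter, the cap (from 85 mm up) 45 mm; about 0.11 kg. Origin: centre of its underside, z up.
- jar_1: Spice jar with a red cap, 45 mm in diameter, 106 mm tall, standing in the rack at about x = -64 mm of the rack. Origin: centre of its underside.
- jar_2: The other spice jar of that size, at about x = +64 mm of the rack. Origin: centre of its underside.
- tin: Food tin, 75 mm in diameter, 58 mm tall, 0.26 kg, standing loose on the caddy's base, roughly in its middle under the handle bar; its top is 23 mm below the bar's underside. It rides along. Origin: centre of its underside.
- microwave: White microwave oven standing fixed at the back of the worktop, right of the middle: 265 mm high, from y = 0.11 to -0.34 m, its front (with knobs) at x = 0.60 m. Do not swing the caddy into it.
- pepper_mill: Wooden pepper mill, 58 mm in diameter, 130 mm tall, standing loose farther back on the worktop. Bystander. Origin: centre of its underside.
- salt_shaker: Salt shaker of glass with a grey cap, 44 mm in diameter, 90 mm tall, standing fixed beside the pepper mill. Bystander.
There are look-alikes about, which are no part of the job. Leave any turquoise look-alike of the jar_3 alone.

How it is judged:
On the way, in this order (a step that is already met when the one before it is completed fails the run):
1. the third jar stands upright in the rack's middle place, let go (x of jar_3 in the frame of rack between -0.04 and 0.04 m and y of jar_3 in the frame of rack between -0.045 and 0.045 m and z of jar_3 in the frame of rack between 0.008 and 0.022 m and angle between jar_3's own z axis and vertical below 0.12 rad and contact force between the fingers and jar_3 below 0.3 N), for 0.2 s.
2. the caddy's lugs are at least 8 mm into the rack's four sockets while the gripper still holds the bar (x of caddy in the frame of rack between -0.004 and 0.004 m and y of caddy in the frame of rack between -0.004 and 0.004 m and angle between the x axis of caddy and the x axis of rack, either way round below 0.05 rad and z of caddy in the frame of rack between 0.105 and 0.124 m and angle between the z axis of caddy and the z axis of rack, either way round below 0.05 rad and contact force between the fingers and caddy above 1 N), for 0.1 s.
At the end, for the whole second after the job is handed in: Caddy down on the post tops within 3.5 mm, centred within 4 mm, square within 0.05 rad; third jar upright in the middle place (40 mm along, 45 mm across); other jars upright in the rack, tin upright in the caddy, rack flat within 40 mm of its start, all at rest (x of caddy in the frame of rack between -0.004 and 0.004 m and y of caddy in the frame of rack between -0.004 and 0.004 m and angle between the x axis of caddy and the x axis of rack, either way round below 0.05 rad and z of caddy in the frame of rack between 0.11 and 0.1175 m and angle between the z axis of caddy and the z axis of rack, either way round below 0.025 rad and x of jar_3 in the frame of rack between -0.04 and 0.04 m and y of jar_3 in the frame of rack between -0.045 and 0.045 m and z of jar_3 in the frame of rack between 0.008 and 0.022 m and angle between jar_3's own z axis and vertical below 0.12 rad and x of jar_1 in the frame of rack between -0.09 and 0.09 m and y of jar_1 in the frame of rack between -0.06 and 0.06 m and z of jar_1 in the frame of rack between 0.006 and 0.024 m and angle between each of jar_1, jar_2, tin's own z axis and vertical below 0.15 rad and x of jar_2 in the frame of rack between -0.09 and 0.09 m and y of jar_2 in the frame of rack between -0.06 and 0.06 m and z of jar_2 in the frame of rack between 0.006 and 0.024 m and x of tin in the frame of caddy between -0.07 and 0.07 m and y of tin in the frame of caddy between -0.05 and 0.05 m and z of tin in the frame of caddy between 0.018 and 0.034 m and angle between rack's own z axis and vertical below 0.03 rad and distance of rack from where it was at the start of the episode below 0.04 m and linear speed of each of rack, caddy, jar_3 below 0.02 m/s); the robot touches nothing.
It fails at once if the pepper mill was shifted by more than 30 mm or tipped (distance of pepper_mill from where it was at the start of the episode above 0.03 m or angle between pepper_mill's own z axis and vertical above 0.3 rad).
It also fails if it takes over 64 s, if anything falls off the work surface, if the arm or the gripper's body presses on something with over 40 N, if the wrist force passes 120 N, or if a joint passes its speed limit or range.

## Working session

There is one attempt and no reset: what is moved stays moved. The work goes in short steps, Python scripts to look and compute and a tool call to move; the robot and the scene stay as the last step left them, time stands still between calls to the robot, and variables do not carry over. Pictures are saved under pics/ and viewed, about 8 in all and at most 12, crops included, and the job is handed in when it is done.

Besides the shell and the picture viewer there is one more tool, called after ">>>" by a JSON object that holds its "name" and its "arguments", one argument or row to a line. servo_tool: Moves the arm, as the interface text tells. Its arguments: {"type":"object","properties":{"deltas":{"type":"array"},"newtons":{"type":"number"}},"required":["deltas"]}

```bash
ls; mkdir -p pics; cat > h.py <<'E'
import numpy as np, cv2
from station import *
def snap(n,f=None):
    p,d=capture(n)
    if f: cv2.imwrite('pics/'+f,p[:,:,::-1])
    return p,d
def cloud(n,d):
    m=camera_model(n);K=np.array([[m['fx'],0,m['cx']],[0,m['fy'],m['cy']],[0,0,1.]])
    v,u=np.mgrid[:d.shape[0],:d.shape[1]]
    q=cv2.undistortPoints(np.stack([u,v],-1).reshape(-1,1,2).astype(float),K,np.array(m['distortion'],float)).reshape(*d.shape,2)
    c=np.stack([q[...,0]*d,-q[...,1]*d,-d],-1)
    V=np.array(m['view']);
    w=(c-V[:3,3])@V[:3,:3]
    w[d<=0]=np.nan
    return w
def proj(n,P):
    m=camera_model(n);V=np.array(m['view']);K=np.array([[m['fx'],0,m['cx']],[0,m['fy'],m['cy']],[0,0,1.]])
    c=np.atleast_2d(P)@V[:3,:3].T+V[:3,3]; c=c*[1,-1,-1]
    return cv2.projectPoints(c.reshape(-1,1,3).astype(float),np.zeros(3),np.zeros(3),K,np.array(m['distortion'],float))[0].reshape(-1,2)
E
python3 - <<'E'
from h import *
np.set_printoptions(precision=4,suppress=True)
a={}
for n in('side','top'):
    p,d=snap(n,n+'0.png'); np.savez(n+'0.npz',p=p,d=d)
    m=camera_model(n);V=np.array(m['view']);print(n,m['fx'],m['distortion'],'pos',-V[:3,:3].T@V[:3,3],'look',-V[2,:3])
    w=cloud(n,d);print(np.isfinite(w[...,0]).mean(),np.nanmin(w,(0,1)),np.nanmax(w,(0,1)))
    for l in('rack','caddy','jar_3','tin','pepper_mill'):
        print(l,[(np.round(np.array(b['location'])*[640,400]),round(b['confidence'],2)) for b in boxes_of(n,l)])
o=get_obs();print(o)
cv2.imwrite('pics/both.png',cv2.resize(np.vstack([cv2.imread('pics/side0.png'),cv2.imread('pics/top0.png')]),(480,600)))
E
```

```text
pics
side 422.1023518426397 [-0.0303  0.      0.      0.      0.    ] pos [0.162  0.3238 1.0327] look [ 0.3987 -0.2974 -0.8675]
0.99599609375 [-0.409  -0.9506 -0.9187] [0.9363 1.0371 0.6344]
rack [(array([429., 194.]), 0.78)]
caddy [(array([265., 310.]), 0.6)]
jar_3 [(array([377., 231.]), 0.92), (array([316., 237.]), 0.84), (array([412., 195.]), 0.57), (array([354., 248.]), 0.56)]
tin [(array([280., 303.]), 0.87)]
pepper_mill [(array([245., 208.]), 0.97)]
top 372.69420697902785 [-0.0761  0.      0.      0.      0.    ] pos [ 0.3995 -0.0053  1.052 ] look [ 0.1719  0.0068 -0.9851]
0.996015625 [-0.3111 -0.8693 -0.9203] [0.9349 1.7394 0.5947]
rack []
caddy [(array([217., 240.]), 0.63)]
jar_3 [(array([438., 244.]), 0.76), (array([393., 238.]), 0.73), (array([257., 151.]), 0.68), (array([313., 248.]), 0.65), (array([342., 244.]), 0.64), (array([289., 214.]), 0.52)]
tin [(array([228., 238.]), 0.72)]
pepper_mill [(array([258., 152.]), 0.68)]
{'time': 0.6, 'joint_pos': array([ 0.9289,  0.1584,  1.597 ,  0.    ,  1.3862, -0.2101]), 'qd': array([-0.0007, -0.0008, -0.0017, -0.0006, -0.0005,  0.    ]), 'tau': array([ -0.0001, -38.5372, -32.2216,   0.0702,   0.0309,  -0.    ]), 'ee_pos': array([0.2406, 0.5222, 0.1839]), 'tool_rot': array([[-0.    ,  0.4185,  0.9082],
       [ 0.    ,  0.9082, -0.4185],
       [-1.    ,  0.    , -0.    ]]), 'contact_force': array([0.117 , 0.5963, 0.5894]), 'moment': array([-0.0371, -0.0474, -0.0082]), 'grip_width': 0.09185468093083707}
```

View pics/side0.png

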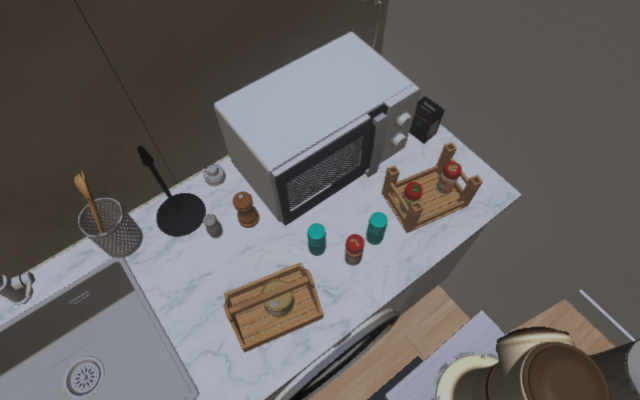

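View pics/top0.png

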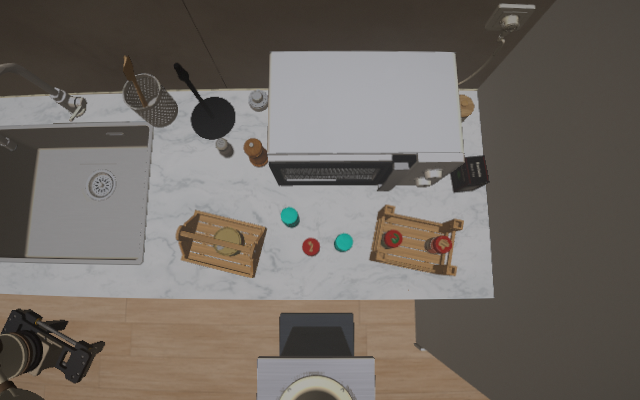

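The red-capped jar at top (311,247) / side (355,249) is the only red one out on the worktop. Turquoise look-alikes are at top (289,216) and (344,242). The rack is on the right and the caddy with the tin is on the left.

```bash
python3 - <<'E'
from h import *
np.set_printoptions(precision=4,suppress=True)
top=cv2.imread('pics/top0.png')[215:275,280:360]; side=cv2.imread('pics/side0.png')[205:275,295:395]
cv2.imwrite('pics/crop.png',np.hstack([cv2.resize(top,(400,300)),cv2.resize(side,(400,300))]))
for n in('side','top'):
    z=np.load(n+'0.npz');p=z['p'].astype(int);d=z['d'];w=cloud(n,d);X,Y,Z=w[...,0],w[...,1],w[...,2]
    tab=(X>.3)&(X<.55)&(abs(Y)<.3)&(abs(Z)<.01);print(n,'table z',np.median(Z[tab]),Z[tab].std())
    hsv=cv2.cvtColor(z['p'],cv2.COLOR_RGB2HSV);H,S,Vv=hsv[...,0].astype(int),hsv[...,1],hsv[...,2]
    red=((H<6)|(H>172))&(S>150)&(Vv>50)&(Z>.05)&(Z<.2)
    tq=(abs(H-86)<12)&(S>120)&(Z>.05)&(Z<.2)
    for nm,mk in(('red',red),('tq',tq)):
        k,L,st,c=cv2.connectedComponentsWithStats(mk.astype(np.uint8))
        for i in range(1,k):
            if st[i,4]>60:
                m=L==i;zt=np.percentile(Z[m],95);t=m&(Z>zt-.008);a=w[t];(cc,r)=cv2.minEnclosingCircle(a[:,:2].astype(np.float32));print(nm,c[i].round(),st[i,4],'ztop',round(zt,4),'xy',a.mean(0)[:2],np.array(cc),'r',round(r,4))
    # posts: per cluster of high points in rack region
    rk=(Y<-.12)&(Y>-.5)&(X>.25)&(X<.6)&(Z>.126)&(Z<.14)
    k,L,st,c=cv2.connectedComponentsWithStats(rk.astype(np.uint8))
    for i in range(1,k):
        if st[i,4]>15: m=L==i;a=w[m].astype(np.float32);print('post',c[i].round(),st[i,4],cv2.minAreaRect(a[:,:2]),np.median(a[:,2]))
    cd=(Y>.08)&(Y<.5)&(X>.25)&(X<.6)&(Z>.1)&(Z<.16)
    k,L,st,c=cv2.connectedComponentsWithStats(cd.astype(np.uint8))
    for i in range(1,k):
        if st[i,4]>15: m=L==i;a=w[m].astype(np.float32);print('caddyhi',c[i].round(),st[i,4],cv2.minAreaRect(a[:,:2]),np.percentile(a[:,2],[5,50,95]))
E
```

```text
side table z -0.0009392616407414945 0.0022590024970231197
red [453. 168.] 102 ztop 0.1213 xy [ 0.4493 -0.319 ] [ 0.4499 -0.3194] r 0.0217
red [413. 190.] 146 ztop 0.1219 xy [ 0.4647 -0.193 ] [ 0.4652 -0.1959] r 0.0225
red [355. 243.] 161 ztop 0.1082 xy [0.4452 0.0138] [0.4463 0.0135] r 0.0207
tq [377. 224.] 338 ztop 0.1077 xy [ 0.4567 -0.0714] [ 0.457  -0.0726] r 0.0226
tq [316. 235.] 333 ztop 0.108 xy [0.5242 0.0693] [0.5253 0.0678] r 0.0226Traceback (most recent call last):
  File "<stdin>", line 20, in <module>
cv2.error: OpenCV(4.12.0) /io/opencv/modules/imgproc/src/convhull.cpp:143: error: (-215:Assertion failed) total >= 0 && (depth == CV_32F || depth == CV_32S) in function 'convexHull'
```

View pics/crop.png

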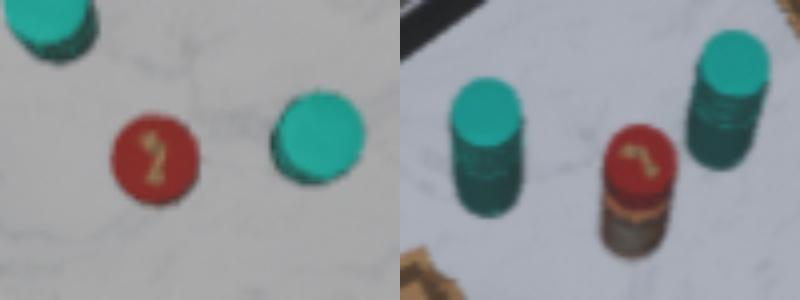

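The crop confirms it: the red cap with brown contents (left crop 155,160) is jar_3, and the two turquoise ones are decoys. I'll fix the script and continue.

```bash
cat > m.py <<'E'
from h import *
np.set_printoptions(precision=4,suppress=True)
def reds(n,p,w):
    hsv=cv2.cvtColor(p,cv2.COLOR_RGB2HSV);H,S,V=[hsv[...,i].astype(int) for i in range(3)];Z=w[...,2]
    mk=((H<8)|(H>170))&(S>130)&(V>40)&(Z>.05)&(Z<.3)
    k,L,st,c=cv2.connectedComponentsWithStats(mk.astype(np.uint8))
    for i in range(1,k):
        if st[i,4]>60:
            m=L==i;zt=np.percentile(w[m][:,2],95);a=w[m&(Z>zt-.008)];cc,r=cv2.minEnclosingCircle(np.ascontiguousarray(a[:,:2],np.float32))
            print(' red',c[i].round(),st[i,4],'ztop',round(zt,4),'mean',a.mean(0)[:2],'circ',np.array(cc),'r',round(r,4))
def blobs(tag,w,box,mn=15):
    mk=np.ones(w.shape[:2],bool)
    for i in range(3): mk&=(w[...,i]>box[i][0])&(w[...,i]<box[i][1])
    k,L,st,c=cv2.connectedComponentsWithStats(mk.astype(np.uint8))
    for i in range(1,k):
        if st[i,4]>=mn:
            a=w[L==i];r=cv2.minAreaRect(np.ascontiguousarray(a[:,:2],np.float32))
            print(' ',tag,c[i].round(),st[i,4],'c',np.array(r[0]),'sz',np.array(r[1]),'ang',round(r[2],1),'mean',a.mean(0))
E
python3 - <<'E'
from m import *
for n in('side','top'):
    z=np.load(n+'0.npz');w=cloud(n,z['d']);print(n);reds(n,z['p'],w)
    t=(w[...,0]>.3)&(w[...,0]<.55)&(abs(w[...,1])<.3)&(abs(w[...,2])<.012);print(' table',np.median(w[t][:,2]))
    blobs('post',w,((.25,.6),(-.5,-.12),(.124,.142)),8)
    blobs('bar/gable',w,((.25,.6),(.08,.5),(.122,.16)))
    blobs('caddywall',w,((.25,.6),(.05,.5),(.04,.16)))
    blobs('tin',w,((.25,.6),(.08,.5),(.074,.095)))
    blobs('rackall',w,((.25,.6),(-.5,-.12),(.03,.16)))
E
```

```text
side
 red [452. 170.] 175 ztop 0.1212 mean [ 0.4489 -0.3166] circ [ 0.4513 -0.3187] r 0.0232
 red [413. 191.] 200 ztop 0.1217 mean [ 0.4645 -0.1923] circ [ 0.4649 -0.1955] r 0.023
 red [355. 243.] 203 ztop 0.1082 mean [0.4444 0.0142] circ [0.4452 0.013 ] r 0.021
 table -0.0008946482090106841
  post [463. 102.] 30 c [ 0.5864 -0.4975] sz [0.0049 0.0269] ang 89.8 mean [ 0.5863 -0.4986  0.1336]
  post [476. 113.] 12 c [ 0.5366 -0.4983] sz [0.0033 0.0159] ang 87.8 mean [ 0.5356 -0.4989  0.1331]
  post [486. 121.] 10 c [ 0.5013 -0.4986] sz [0.0027 0.0207] ang 86.1 mean [ 0.4998 -0.4985  0.1319]
  post [509. 140.] 79 c [ 0.4144 -0.497 ] sz [0.0663 0.0059] ang 0.0 mean [ 0.4165 -0.4986  0.1334]
  post [450. 147.] 71 c [ 0.4992 -0.3568] sz [0.0253 0.0253] ang 76.3 mean [ 0.4989 -0.3562  0.1291]
  post [528. 155.] 38 c [ 0.3551 -0.4983] sz [0.0425 0.0031] ang 0.3 mean [ 0.3552 -0.4987  0.1338]
  post [375. 154.] 11 c [ 0.5995 -0.1802] sz [0.0013 0.014 ] ang 3.5 mean [ 0.5994 -0.1797  0.1318]
  post [393. 170.] 72 c [ 0.5354 -0.1858] sz [0.0256 0.0262] ang 77.3 mean [ 0.5347 -0.1856  0.1295]
  
[... 4338 characters left out ...]
5988 -0.1915] sz [0.0325 0.0022] ang 89.8 mean [ 0.599  -0.1922  0.1136]
  rackall [509. 242.] 540 c [ 0.4504 -0.4982] sz [0.2983 0.0036] ang 0.0 mean [ 0.4505 -0.4992  0.1041]
  rackall [497. 218.] 252 c [ 0.513  -0.4983] sz [0.0033 0.1715] ang 90.0 mean [ 0.5226 -0.4992  0.0549]
  rackall [417. 241.] 2258 c [ 0.46   -0.2606] sz [0.2004 0.1419] ang 77.8 mean [ 0.4585 -0.2629  0.0891]
  rackall [512. 290.] 309 c [ 0.3355 -0.4984] sz [0.0031 0.1706] ang 90.0 mean [ 0.3309 -0.4991  0.1044]
  rackall [519. 307.] 143 c [ 0.2995 -0.4986] sz [0.099  0.0028] ang 0.0 mean [ 0.2919 -0.4991  0.1327]
  rackall [524. 322.] 27 c [ 0.2633 -0.4993] sz [0.0021 0.0255] ang 86.9 mean [ 0.2602 -0.4992  0.1528]
```

```bash
cat > go.py <<'E'
import sys
from m import *
def rows(*wps):
    """wps: (x,y,z,yaw of jaw axis deg) -> turn deg about tool x,y,z and shift in tool axes"""
    o=get_obs();R=np.array(o['tool_rot']);p=np.array(o['ee_pos'])
    print('t',o['time'],'p',p,'yaw',np.degrees(np.arctan2(R[1,1],R[0,1])),'x',R[:,0],'F',o['contact_force'],'w',o['grip_width'])
    for x,y,z,a in wps:
        a=np.radians(a);ty=np.array([np.cos(a),np.sin(a),0]);tx=np.array([0,0,-1.]);T=np.stack([tx,ty,np.cross(tx,ty)],1)
        rv=np.degrees(cv2.Rodrigues(R.T@T)[0].ravel());print((x,y,z),'turn',rv.round(2),'shift',(R.T@(np.array([x,y,z])-p)).round(4))
if __name__=='__main__':
    rows(*eval('['+sys.argv[1]+']'))
E
python3 go.py "(.4455,.012,.2,-12.2),(.4455,.012,.076,-12.2)"
```

```text
t 0.6 p [0.2406 0.5222 0.1839] yaw 65.26015326615136 x [-0.  0. -1.] F [0.117  0.5963 0.5894] w 0.09185468093083707
(0.4455, 0.012, 0.2) turn [77.46 -0.   -0.  ] shift [-0.0161 -0.3777  0.3996]
(0.4455, 0.012, 0.076) turn [77.46 -0.   -0.  ] shift [ 0.1079 -0.3777  0.3996]
```

>>> {"name": "servo_tool", "arguments": {
  "deltas": [
    [7, 0, 0, -0.01, -0.034, 0.036, 1],
    [14, 0, 0, -0.016, -0.069, 0.073, 1],
    [21, 0, 0, -0.016, -0.103, 0.109, 1],
    [28, 0, 0, -0.016, -0.137, 0.145, 1],
    [35, 0, 0, -0.016, -0.172, 0.182, 1],
    [42, 0, 0, -0.016, -0.206, 0.218, 1],
    [49, 0, 0, -0.016, -0.24, 0.254, 1],
    [56, 0, 0, -0.016, -0.275, 0.291, 1],
    [63, 0, 0, -0.016, -0.309, 0.327, 1],
    [70, 0, 0, -0.016, -0.343, 0.363, 1],
    [77.5, 0, 0, -0.016, -0.3777, 0.3996, 1],
    [77.5, 0, 0, -0.016, -0.3777, 0.3996, 1]
  ]
}}

```text
time: 1.8
ee_pos: [0.4469, 0.007, 0.2002]
tool_rot: [[0.001, 0.975, -0.221], [-0.002, -0.221, -0.975], [-1.0, 0.001, 0.002]]
contact_force: [-0.2, 0.3, 0.0]
grip_width: 0.0919
```

```bash
python3 go.py "(.4455,.012,.076,-12.2)"
```

```text
t 1.8 p [0.4469 0.007  0.2002] yaw -12.77148005949918 x [ 0.0009 -0.0019 -1.    ] F [-0.1913  0.3185  0.0225] w 0.09186909054475191
(0.4455, 0.012, 0.076) turn [-0.57  0.09 -0.07] shift [ 0.1241 -0.0027 -0.0048]
```

>>> {"name": "servo_tool", "arguments": {
  "deltas": [
    [-0.6, 0, 0, 0.03, -0.003, -0.005, 1],
    [-0.6, 0, 0, 0.065, -0.003, -0.005, 1],
    [-0.6, 0, 0, 0.1, -0.003, -0.005, 1],
    [-0.6, 0, 0, 0.124, -0.003, -0.005, 1],
    [-0.6, 0, 0, 0.124, -0.003, -0.005, 1],
    [-0.6, 0, 0, 0.124, -0.003, -0.005, -1],
    [-0.6, 0, 0, 0.124, -0.003, -0.005, -1],
    [-0.6, 0, 0, 0.124, -0.003, -0.005, -1],
    [-0.6, 0, 0, 0.124, -0.003, -0.005, -1],
    [-0.6, 0, 0, 0.124, -0.003, -0.005, -1]
  ],
  "newtons": 15
}}

```text
time: 2.8
ee_pos: [0.4457, 0.0122, 0.0768]
tool_rot: [[0.002, 0.978, -0.211], [-0.002, -0.211, -0.978], [-1.0, 0.003, 0.002]]
contact_force: [0.5, 0.4, -0.5]
grip_width: 0.0539
```

```bash
python3 go.py "(.4455,.012,.236,-12.2),(.4605,-.26,.236,-12.2),(.4605,-.26,.092,-12.2)"
```

```text
t 2.8 p [0.4457 0.0122 0.0768] yaw -12.170023721461279 x [ 0.0022 -0.0022 -1.    ] F [ 0.5302  0.3586 -0.5378] w 0.05390623979130703
(0.4455, 0.012, 0.236) turn [ 0.03  0.09 -0.15] shift [-0.1592  0.0002  0.0005]
(0.4605, -0.26, 0.236) turn [ 0.03  0.09 -0.15] shift [-0.1585  0.0722  0.2632]
(0.4605, -0.26, 0.092) turn [ 0.03  0.09 -0.15] shift [-0.0145  0.0719  0.263 ]
```

>>> {"name": "servo_tool", "arguments": {
  "deltas": [
    [0, 0, 0, 0, 0, 0, -1],
    [0, 0, 0, 0, 0, 0, -1],
    [0, 0, 0, 0, 0, 0, -1],
    [0, 0, 0, 0, 0, 0, -1],
    [0, 0, 0, -0.005, 0, 0, -1],
    [0, 0, 0, -0.02, 0, 0, -1],
    [0, 0, 0, -0.05, 0, 0, -1],
    [0, 0, 0, -0.085, 0, 0, -1],
    [0, 0, 0, -0.12, 0, 0, -1],
    [0, 0, 0, -0.15, 0, 0, -1],
    [0, 0, 0, -0.159, 0, 0, -1],
    [0, 0, 0, -0.159, 0, 0, -1]
  ]
}}

```text
time: 4.0
ee_pos: [0.4462, 0.0124, 0.237]
tool_rot: [[0.005, 0.978, -0.211], [-0.003, -0.211, -0.978], [-1.0, 0.005, 0.002]]
contact_force: [0.3, -0.2, 0.0]
grip_width: 0.0004
```

```bash
python3 go.py "(.4605,-.26,.236,-12.2)"
```

```text
t 4.0 p [0.4462 0.0124 0.237 ] yaw -12.169861586950656 x [ 0.005  -0.0028 -1.    ] F [ 0.3019 -0.2028  0.0042] w 0.0004216275887540781
(0.4605, -0.26, 0.236) turn [ 0.03  0.1  -0.31] shift [0.0018 0.0714 0.2632]
```

The fingers closed on nothing, so I'll look before doing anything else.

```bash
python3 - <<'E'
from m import *
for n in('side','top'):
    p,d=snap(n,n+'1.png');w=cloud(n,d);print(n);reds(n,p,w);np.savez(n+'1.npz',p=p,d=d)
a=cv2.imread('pics/side1.png')[120:340,200:500];b=cv2.imread('pics/top1.png')[140:300,160:500]
cv2.imwrite('pics/c1.png',np.vstack([cv2.resize(a,(409,300)),cv2.resize(b,(638,300))[:,:409] if 0 else cv2.resize(b,(409,192))]))
E
```

```text
side
 red [354. 244.] 221 ztop 0.1084 mean [0.4445 0.0139] circ [0.4464 0.0128] r 0.0219
top
 red [392. 238.] 186 ztop 0.1231 mean [ 0.4659 -0.1945] circ [ 0.4654 -0.1968] r 0.021
 red [441. 245.] 201 ztop 0.122 mean [ 0.4486 -0.3208] circ [ 0.4497 -0.3216] r 0.0216
```

View pics/c1.png

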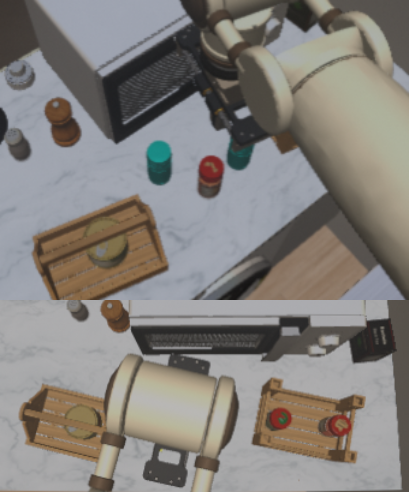

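```bash
python3 - <<'E'
from m import *
o=get_obs();p=o['ee_pos'];R=o['tool_rot']
for n in('side','top'):
    print(n,[(h,proj(n,p-R[:,0]*h)[0].round(1)) for h in(0,.019,.088,.14)])
img=cv2.imread('pics/side1.png')
u,v=proj('side',p)[0].astype(int)
c=img[v-75:v+75,u-100:u+100].copy();c=cv2.resize(c,(800,600),interpolation=cv2.INTER_CUBIC);cv2.drawMarker(c,(400,300),(0,255,0),0,20,1)
cv2.imwrite('pics/c2.png',c)
z=np.load('side1.npz');w=cloud('side',z['d'])
# points near the gripper below z .3
m=(abs(w[...,0]-p[0])<.12)&(abs(w[...,1]-p[1])<.1)&(w[...,2]>.15)&(w[...,2]<.4)
for a,b in((.15,.2),(.2,.22),(.22,.24),(.24,.26),(.26,.28),(.28,.3),(.3,.32),(.32,.34)):
    q=w[m&(w[...,2]>a)&(w[...,2]<b)];print(a,len(q),q.min(0) if len(q) else '',q.max(0) if len(q) else '')
E
```

```text
side [(0, array([359. , 217.7])), (0.019, array([359.7, 213.5])), (0.088, array([362.3, 196.9])), (0.14, array([364.6, 182.7]))]
top [(0, array([308.8, 244. ])), (0.019, array([308.6, 243.5])), (0.088, array([307.7, 241.5])), (0.14, array([306.9, 239.7]))]
0.15 0  
0.2 0  
0.22 0  
0.24 0  
0.26 32 [0.4318 0.0113 0.2667] [0.459  0.0239 0.28  ]
0.28 39 [0.4284 0.009  0.2814] [0.4593 0.0247 0.299 ]
0.3 21 [0.4284 0.0092 0.3002] [0.4424 0.0264 0.3167]
0.32 1 [0.4282 0.0174 0.3223] [0.4282 0.0174 0.3223]
```

View pics/c2.png

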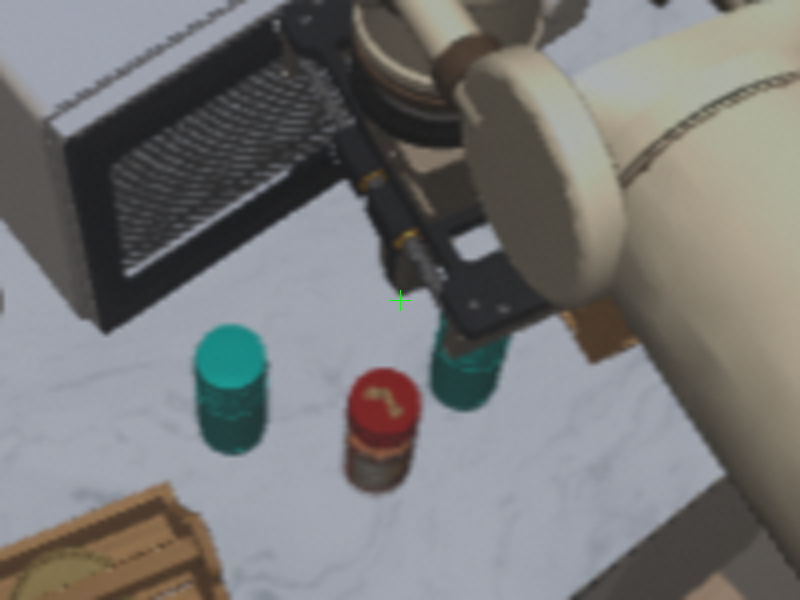

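The jar is still upright at (.4455, .0125), and the fingertips project where the state puts them, so the grip must have slipped off the cap. I'll grip lower and harder, and check the width before lifting.

>>> {"name": "servo_tool", "arguments": {
  "deltas": [
    [0, 0, 0, 0, 0, 0, 1],
    [0, 0, 0, 0, 0, 0, 1],
    [0, 0, 0, 0, 0, 0, 1],
    [0, 0, 0, 0, 0, 0, 1],
    [0, 0, 0, 0, 0, 0, 1],
    [0, 0.1, -0.3, 0.04, -0.001, 0.001, 1],
    [0, 0.1, -0.3, 0.08, -0.001, 0.001, 1],
    [0, 0.1, -0.3, 0.11, -0.001, 0.001, 1],
    [0, 0.1, -0.3, 0.12, -0.001, 0.001, 1],
    [0, 0.1, -0.3, 0.12, -0.001, 0.001, 1]
  ],
  "newtons": 30
}}

```text
time: 5.1
ee_pos: [0.4424, 0.012, 0.1132]
tool_rot: [[-0.008, 0.977, -0.211], [0.002, -0.211, -0.978], [-1.0, -0.008, -0.0]]
contact_force: [0.2, 0.8, -0.1]
grip_width: 0.0783
```

```bash
python3 go.py "(.4455,.0125,.05,-12.2)"
```

```text
t 5.1 p [0.4424 0.012  0.1132] yaw -12.171055355382139 x [-0.0077  0.0019 -1.    ] F [ 0.1753  0.7537 -0.0502] w 0.07831354381482754
(0.4455, 0.0125, 0.05) turn [ 0.03 -0.01  0.45] shift [ 0.0632  0.0034 -0.0011]
```

>>> {"name": "servo_tool", "arguments": {
  "deltas": [
    [0, 0, 0.4, 0.02, 0.003, -0.001, 1],
    [0, 0, 0.4, 0.045, 0.003, -0.001, 1],
    [0, 0, 0.4, 0.063, 0.003, -0.001, 1],
    [0, 0, 0.4, 0.063, 0.003, -0.001, 1],
    [0, 0, 0.4, 0.063, 0.003, -0.001, -1],
    [0, 0, 0.4, 0.063, 0.003, -0.001, -1],
    [0, 0, 0.4, 0.063, 0.003, -0.001, -1],
    [0, 0, 0.4, 0.063, 0.003, -0.001, -1],
    [0, 0, 0.4, 0.063, 0.003, -0.001, -1],
    [0, 0, 0.4, 0.063, 0.003, -0.001, -1],
    [0, 0, 0.4, 0.063, 0.003, -0.001, -1],
    [0, 0, 0.4, 0.063, 0.003, -0.001, -1]
  ],
  "newtons": 30
}}

```text
time: 6.3
ee_pos: [0.4452, 0.0124, 0.0503]
tool_rot: [[-0.001, 0.978, -0.211], [0.0, -0.211, -0.978], [-1.0, -0.001, -0.0]]
contact_force: [0.6, 0.3, 1.1]
grip_width: 0.0439
```

```bash
python3 go.py "(.4455,.012,.236,-12.2)"
```

```text
t 6.3 p [0.4452 0.0124 0.0503] yaw -12.173652341689063 x [-0.0006  0.0004 -1.    ] F [0.5987 0.2774 1.0931] w 0.04394354267124273
(0.4455, 0.012, 0.236) turn [ 0.03 -0.01  0.04] shift [-0.1857  0.0003  0.0003]
```

>>> {"name": "servo_tool", "arguments": {
  "deltas": [
    [0, 0, 0, 0, 0, 0, -1],
    [0, 0, 0, 0, 0, 0, -1],
    [0, 0, 0, -0.003, 0, 0, -1],
    [0, 0, 0, -0.008, 0, 0, -1],
    [0, 0, 0, -0.015, 0, 0, -1],
    [0, 0, 0, -0.02, 0, 0, -1]
  ]
}}

```text
time: 6.9
ee_pos: [0.4455, 0.0124, 0.0712]
tool_rot: [[0.0, 0.978, -0.211], [0.0, -0.211, -0.978], [-1.0, 0.0, -0.0]]
contact_force: [0.2, 0.1, -1.2]
grip_width: 0.0437
```

```bash
python3 go.py "(.4455,.012,.225,-12.2)"
```

```text
t 6.9 p [0.4455 0.0124 0.0712] yaw -12.171129261919226 x [ 0.0002  0.0002 -1.    ] F [ 0.2118  0.1226 -1.1849] w 0.04373952764348809
(0.4455, 0.012, 0.225) turn [ 0.03 -0.01 -0.01] shift [-0.1538  0.      0.0003]
```

Held: the wrist feels −1.2 N, which is the jar's weight. Lift it and carry it over.

>>> {"name": "servo_tool", "arguments": {
  "deltas": [
    [0, 0, 0, -0.02, 0, 0, -1],
    [0, 0, 0, -0.05, 0, 0, -1],
    [0, 0, 0, -0.085, 0, 0, -1],
    [0, 0, 0, -0.12, 0, 0, -1],
    [0, 0, 0, -0.145, 0, 0, -1],
    [0, 0, 0, -0.15, 0.004, 0.015, -1],
    [0, 0, 0, -0.15, 0.014, 0.05, -1],
    [0, 0, 0, -0.15, 0.025, 0.09, -1],
    [0, 0, 0, -0.15, 0.036, 0.13, -1],
    [0, 0, 0, -0.15, 0.047, 0.17, -1],
    [0, 0, 0, -0.15, 0.058, 0.21, -1],
    [0, 0, 0, -0.15, 0.068, 0.24, -1]
  ]
}}

```text
time: 8.1
ee_pos: [0.4611, -0.239, 0.2215]
tool_rot: [[0.0, 0.977, -0.212], [-0.0, -0.212, -0.977], [-1.0, 0.0, 0.0]]
contact_force: [0.5, 1.0, -0.6]
grip_width: 0.0437
```

```bash
python3 go.py "(.4605,-.26,.22,-12.2)"
```

```text
t 8.1 p [ 0.4611 -0.239   0.2215] yaw -12.253266342984258 x [ 0.0004 -0.0004 -1.    ] F [ 0.5059  1.0279 -0.5573] w 0.04369456943365191
(0.4605, -0.26, 0.22) turn [-0.05  0.02 -0.03] shift [0.0016 0.0039 0.0207]
```

>>> {"name": "servo_tool", "arguments": {
  "deltas": [
    [0, 0, 0, 0, 0.002, 0.012, -1],
    [0, 0, 0, 0, 0.004, 0.021, -1],
    [0, 0, 0, 0, 0.004, 0.021, -1],
    [0, 0, 0, 0, 0.004, 0.021, -1]
  ]
}}

```text
time: 8.5
ee_pos: [0.4606, -0.2592, 0.2216]
tool_rot: [[0.0, 0.977, -0.211], [0.0, -0.211, -0.977], [-1.0, 0.0, -0.0]]
contact_force: [0.2, 0.6, -0.7]
grip_width: 0.0441
```

```bash
python3 - <<'E'
from go import *
rows((.4605,-.26,.067,-12.2))
for n in('side','top'):
    p,d=snap(n,n+'2.png');w=cloud(n,d);print(n);reds(n,p,w)
E
```

```text
t 8.5 p [ 0.4606 -0.2592  0.2216] yaw -12.196250113893214 x [ 0.0005  0.0002 -1.    ] F [ 0.2112  0.5753 -0.75  ] w 0.04406688653168501
(0.4605, -0.26, 0.067) turn [ 0.   -0.01 -0.02] shift [0.1546 0.     0.0009]
side
 red [445. 142.] 230 ztop 0.2794 mean [ 0.4633 -0.2525] circ [ 0.4605 -0.2552] r 0.0234
 red [452. 171.] 161 ztop 0.122 mean [ 0.4452 -0.3163] circ [ 0.4463 -0.3004] r 0.0401
 red [413. 191.] 203 ztop 0.1216 mean [ 0.4648 -0.1928] circ [ 0.4648 -0.1963] r 0.0224
top
 red [431. 233.] 135 ztop 0.2798 mean [ 0.4663 -0.2464] circ [ 0.4639 -0.2507] r 0.0189
 red [392. 238.] 183 ztop 0.1226 mean [ 0.4657 -0.1941] circ [ 0.4653 -0.1968] r 0.0212
```

>>> {"name": "servo_tool", "arguments": {
  "deltas": [
    [0, 0, 0, 0.025, 0, 0.001, -1],
    [0, 0, 0, 0.06, 0, 0.001, -1],
    [0, 0, 0, 0.095, 0, 0.001, -1],
    [0, 0, 0, 0.125, 0, 0.001, -1],
    [0, 0, 0, 0.145, 0, 0.001, -1],
    [0, 0, 0, 0.153, 0, 0.001, -1],
    [0, 0, 0, 0.156, 0, 0.001, -1],
    [0, 0, 0, 0.156, 0, 0.001, -1]
  ]
}}

```text
time: 9.4
ee_pos: [0.4611, -0.2602, 0.0665]
tool_rot: [[0.002, 0.978, -0.21], [-0.001, -0.21, -0.978], [-1.0, 0.002, 0.001]]
contact_force: [0.0, -0.1, -0.8]
grip_width: 0.044
```

```bash
python3 go.py "(.4605,-.26,.065,-12.2)"
```

```text
t 9.4 p [ 0.4611 -0.2602  0.0665] yaw -12.140344726844365 x [ 0.0016 -0.001  -1.    ] F [ 0.038  -0.0508 -0.8487] w 0.04401521316877671
(0.4605, -0.26, 0.065) turn [ 0.06  0.04 -0.1 ] shift [ 0.0015 -0.0007 -0.0001]
```

>>> {"name": "servo_tool", "arguments": {
  "deltas": [
    [0, 0, 0, 0.002, 0, 0, -1],
    [0, 0, 0, 0.002, 0, 0, -1],
    [0, 0, 0, 0.002, 0, 0, 0.5],
    [0, 0, 0, 0.002, 0, 0, 0.5],
    [0, 0, 0, 0.002, 0, 0, 0.5],
    [0, 0, 0, 0.002, 0, 0, 0.5],
    [0, 0, 0, 0.002, 0, 0, 0.5],
    [0, 0, 0, -0.01, 0, 0, 0.5],
    [0, 0, 0, -0.04, 0, 0, 0.5],
    [0, 0, 0, -0.08, 0, 0, 0.5],
    [0, 0, 0, -0.12, 0, 0, 0.5],
    [0, 0, 0, -0.15, 0, 0, 0.5]
  ]
}}

```text
time: 10.6
ee_pos: [0.4616, -0.2606, 0.2205]
tool_rot: [[0.004, 0.978, -0.21], [-0.004, -0.21, -0.978], [-1.0, 0.005, 0.003]]
contact_force: [-0.4, -0.8, -0.1]
grip_width: 0.0691
```

```bash
python3 go.py "(.4605,-.26,.26,-12.2),(.4566,.2483,.26,-13.4),(.4566,.2483,.101,-13.4)"
```

```text
t 10.6 p [ 0.4616 -0.2606  0.2205] yaw -12.136090906203027 x [ 0.0044 -0.0036 -1.    ] F [-0.4329 -0.8209 -0.0943] w 0.06912088013990757
(0.4605, -0.26, 0.26) turn [ 0.06  0.15 -0.29] shift [-0.0395 -0.001  -0.0003]
(0.4566, 0.2483, 0.26) turn [ 1.26  0.15 -0.29] shift [-0.0414 -0.1116 -0.4964]
(0.4566, 0.2483, 0.101) turn [ 1.26  0.15 -0.29] shift [ 0.1176 -0.1124 -0.4968]
```

>>> {"name": "servo_tool", "arguments": {
  "deltas": [
    [0, 0.1, -0.2, -0.02, -0.005, -0.02, 0.5],
    [0, 0.1, -0.2, -0.03, -0.015, -0.06, 0.5],
    [0, 0.1, -0.2, -0.03, -0.024, -0.105, 0.5],
    [0, 0.1, -0.2, -0.03, -0.034, -0.15, 0.5],
    [0, 0.1, -0.2, -0.03, -0.044, -0.195, 0.5],
    [0, 0.1, -0.2, -0.03, -0.054, -0.24, 0.5],
    [0.5, 0.1, -0.2, -0.03, -0.064, -0.285, 0.5],
    [1, 0.1, -0.2, -0.03, -0.074, -0.33, 0.5],
    [1.2, 0.1, -0.2, -0.03, -0.084, -0.375, 0.5],
    [1.2, 0.1, -0.2, -0.03, -0.094, -0.42, 0.5],
    [1.2, 0.1, -0.2, -0.03, -0.104, -0.46, 0.5],
    [1.2, 0.1, -0.2, -0.03, -0.112, -0.496, 0.5]
  ]
}}

```text
time: 11.8
ee_pos: [0.4558, 0.2502, 0.2497]
tool_rot: [[0.003, 0.973, -0.23], [-0.001, -0.23, -0.973], [-1.0, 0.003, 0.0]]
contact_force: [0.2, -0.2, 0.6]
grip_width: 0.0692
```

```bash
python3 - <<'E'
from go import *
rows((.4566,.2483,.18,-13.4),(.4566,.2483,.103,-13.4))
for n in('side','top'):
    p,d=snap(n,n+'3.png');w=cloud(n,d);print(n);reds(n,p,w);np.savez(n+'3.npz',p=p,d=d)
    blobs('post',w,((.25,.58),(-.45,-.12),(.124,.142)),30)
    blobs('caddyall',w,((.25,.6),(.1,.4),(.04,.16)),200)
cv2.imwrite('pics/c3.png',cv2.resize(cv2.imread('pics/side3.png')[120:260,350:520],(680,560),interpolation=cv2.INTER_CUBIC))
E
```

```text
t 11.8 p [0.4558 0.2502 0.2497] yaw -13.275282330658104 x [ 0.0026 -0.0007 -1.    ] F [ 0.2135 -0.1664  0.559 ] w 0.06922953747988277
(0.4566, 0.2483, 0.18) turn [ 0.12  0.   -0.15] shift [0.0697 0.0011 0.0016]
(0.4566, 0.2483, 0.103) turn [ 0.12  0.   -0.15] shift [0.1467 0.0008 0.0016]
side
 red [452. 170.] 180 ztop 0.1213 mean [ 0.4489 -0.3168] circ [ 0.451  -0.3192] r 0.0228
 red [432. 179.] 238 ztop 0.1213 mean [ 0.4628 -0.2582] circ [ 0.4636 -0.2599] r 0.0227
 red [413. 191.] 214 ztop 0.1213 mean [ 0.4647 -0.1927] circ [ 0.4653 -0.1955] r 0.0226
  post [450. 147.] 67 c [ 0.4988 -0.3561] sz [0.0262 0.0257] ang 74.9 mean [ 0.499  -0.3566  0.1292]
  post [393. 170.] 75 c [ 0.5351 -0.1857] sz [0.0272 0.0264] ang 79.0 mean [ 0.5343 -0.1861  0.1289]
  post [476. 180.] 76 c [ 0.3861 -0.3334] sz [0.0262 0.0251] ang 78.6 mean [ 0.3855 -0.3328  0.1291]
  post [416. 206.] 73 c [ 0.4226 -0.1616] sz [0.0234 0.0269] ang 78.4 mean [ 0.4225 -0.1616  0.1292]
  caddyall [265. 314.] 1617 c [0.4552 0.2485] sz [0.2009 0.141 ] ang 76.1 mean [0.4395 0.2756 0.0775]
top
 red [392. 238.] 181 ztop 0.1226 mean [ 0.4661 -0.1945] circ [ 0.4655 -0.1963] r 0.0212
 red [418. 239.] 238 ztop 0.123 mean [ 0.4623 -0.2604] circ [ 0.4634 -0.2615] r 0.0227
 red [441. 245.] 204 ztop 0.1223 mean [ 0.4489 -0.3206] circ [ 0.4495 -0.3214] r 0.0218
  post [390. 209.] 69 c [ 0.5365 -0.1874] sz [0.0245 0.024 ] ang 79.7 mean [ 0.5363 -0.1871  0.1308]
  post [458. 224.] 82 c [ 0.4988 -0.3582] sz [0.0261 0.0247] ang 78.4 mean [ 0.4985 -0.3577  0.1306]
  post [381. 255.] 68 c [ 0.4225 -0.163 ] sz [0.0244 0.0238] ang 78.2 mean [ 0.4226 -0.1627  0.131 ]
  post [451. 270.] 75 c [ 0.385  -0.3337] sz [0.026  0.0231] ang 83.1 mean [ 0.385  -0.3331  0.1304]
  caddyall [229. 244.] 1745 c [0.4567 0.2446] sz [0.1952 0.1414] ang 76.4 mean [0.4544 0.2231 0.0844]
```

View pics/c3.png

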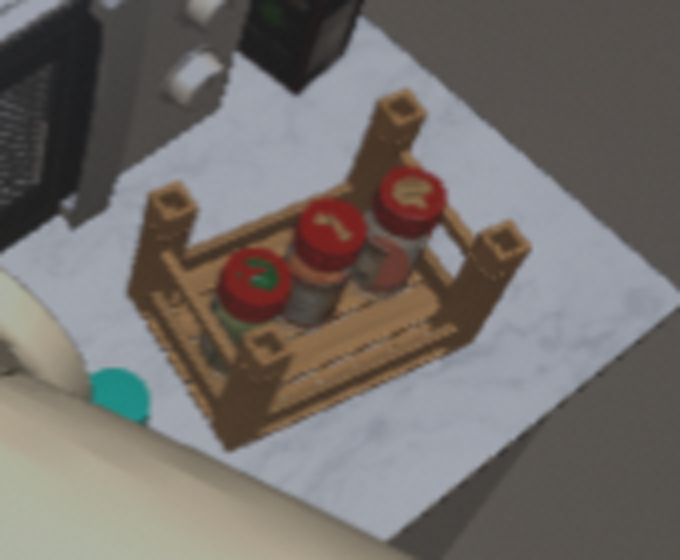

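The red jar stands upright between the other two (crop 330,240), at the same height as they are. Now the bar.

>>> {"name": "servo_tool", "arguments": {
  "deltas": [
    [0.1, 0, 0, 0.03, 0.001, 0.002, 0.5],
    [0.1, 0, -0.1, 0.07, 0.001, 0.002, 0.5],
    [0.1, 0, -0.1, 0.11, 0.001, 0.002, 0.5],
    [0.1, 0, -0.1, 0.14, 0.001, 0.002, 0.5],
    [0.1, 0, -0.1, 0.151, 0.001, 0.002, 0.5],
    [0.1, 0, -0.1, 0.151, 0.001, 0.002, 0.5]
  ]
}}

```text
time: 12.5
ee_pos: [0.4554, 0.2485, 0.0977]
tool_rot: [[-0.002, 0.974, -0.228], [-0.0, -0.228, -0.974], [-1.0, -0.002, 0.001]]
contact_force: [-0.6, 0.4, 0.1]
grip_width: 0.069
```

```bash
python3 go.py "(.4566,.2483,.099,-13.4)"
```

```text
t 12.5 p [0.4554 0.2485 0.0977] yaw -13.180208036093182 x [-0.0024 -0.0002 -1.    ] F [-0.5565  0.3612  0.1275] w 0.06897109913624136
(0.4566, 0.2483, 0.099) turn [0.22 0.04 0.13] shift [-0.0013  0.0012 -0.0001]
```

>>> {"name": "servo_tool", "arguments": {
  "deltas": [
    [0.2, 0, 0.1, 0, 0.001, 0, -1],
    [0.2, 0, 0.1, 0, 0.001, 0, -1],
    [0.2, 0, 0.1, 0, 0.001, 0, -1],
    [0.2, 0, 0.1, 0, 0.001, 0, -1],
    [0.2, 0, 0.1, 0, 0.001, 0, -1],
    [0.2, 0, 0.1, 0, 0.001, 0, -1],
    [0.2, 0, 0.1, 0, 0.001, 0, -1],
    [0.2, 0, 0.1, 0, 0.001, 0, -1],
    [0.2, 0, 0.1, 0, 0.001, 0, -1],
    [0.2, 0, 0.1, 0, 0.001, 0, -1],
    [0.2, 0, 0.1, 0, 0.001, 0, -1],
    [0.2, 0, 0.1, 0, 0.001, 0, -1]
  ],
  "newtons": 50
}}

```text
time: 13.7
ee_pos: [0.4567, 0.2482, 0.0978]
tool_rot: [[-0.0, 0.973, -0.231], [-0.001, -0.231, -0.973], [-1.0, -0.0, 0.001]]
contact_force: [2.5, -0.7, -0.1]
grip_width: 0.013
```

>>> {"name": "servo_tool", "arguments": {
  "deltas": [
    [0, 0, 0, 0, 0, 0, -1],
    [0, 0, 0, -0.003, 0, 0, -1],
    [0, 0, 0, -0.008, 0, 0, -1],
    [0, 0, 0, -0.015, 0, 0, -1],
    [0, 0, 0, -0.025, 0, 0, -1],
    [0, 0, 0, -0.03, 0, 0, -1]
  ]
}}

```text
time: 14.3
ee_pos: [0.4571, 0.2484, 0.1291]
tool_rot: [[0.001, 0.973, -0.231], [-0.0, -0.231, -0.973], [-1.0, 0.001, -0.0]]
contact_force: [1.1, 0.3, -7.2]
grip_width: 0.0127
```

```bash
python3 go.py "(.4566,.2483,.24,-13.4),(.4605,-.26,.26,-12.2)"
```

```text
t 14.3 p [0.4571 0.2484 0.1291] yaw -13.381042611934427 x [ 0.0012 -0.0002 -1.    ] F [ 1.0921  0.347  -7.2444] w 0.012726393195350565
(0.4566, 0.2483, 0.24) turn [ 0.02 -0.   -0.07] shift [-0.1109 -0.0003  0.0002]
(0.4605, -0.26, 0.26) turn [-1.18 -0.   -0.07] shift [-0.1308  0.1211  0.4938]
```

The caddy and tin are held (7.2 N). Lift and carry it smoothly.

>>> {"name": "servo_tool", "arguments": {
  "deltas": [
    [0, 0, 0, -0.01, 0, 0, -1],
    [0, 0, 0, -0.03, 0, 0, -1],
    [0, 0, 0, -0.06, 0, 0, -1],
    [0, 0, 0, -0.09, 0, 0, -1],
    [0, 0, 0, -0.12, 0.001, 0.004, -1],
    [0, 0, 0, -0.14, 0.004, 0.016, -1],
    [0, 0, 0, -0.145, 0.009, 0.036, -1],
    [-0.2, 0, 0, -0.145, 0.016, 0.064, -1],
    [-0.4, 0, 0, -0.145, 0.024, 0.096, -1],
    [-0.6, 0, 0, -0.145, 0.032, 0.13, -1],
    [-0.8, 0, 0, -0.145, 0.04, 0.164, -1],
    [-0.9, 0, 0, -0.145, 0.049, 0.198, -1]
  ]
}}

```text
time: 15.5
ee_pos: [0.4584, 0.0433, 0.2749]
tool_rot: [[0.002, 0.976, -0.216], [-0.0, -0.216, -0.976], [-1.0, 0.002, -0.0]]
contact_force: [0.6, 0.4, -7.5]
grip_width: 0.013
```

```bash
python3 go.py "(.4605,-.26,.27,-12.2)"
```

```text
t 15.5 p [0.4584 0.0433 0.2749] yaw -12.453280027053392 x [ 0.0018 -0.0002 -1.    ] F [ 0.5738  0.3927 -7.4602] w 0.013029870119670717
(0.4605, -0.26, 0.27) turn [-0.25 -0.01 -0.1 ] shift [0.0049 0.0675 0.2957]
```

>>> {"name": "servo_tool", "arguments": {
  "deltas": [
    [-0.1, 0, 0, 0.002, 0.008, 0.034, -1],
    [-0.2, 0, 0, 0.004, 0.016, 0.068, -1],
    [-0.2, 0, 0, 0.005, 0.024, 0.102, -1],
    [-0.2, 0, 0, 0.005, 0.031, 0.136, -1],
    [-0.2, 0, 0, 0.005, 0.039, 0.17, -1],
    [-0.2, 0, 0, 0.005, 0.047, 0.204, -1],
    [-0.2, 0, 0, 0.005, 0.054, 0.236, -1],
    [-0.2, 0, 0, 0.005, 0.06, 0.262, -1],
    [-0.2, 0, 0, 0.005, 0.065, 0.281, -1],
    [-0.2, 0, 0, 0.005, 0.067, 0.292, -1],
    [-0.2, 0, 0, 0.005, 0.0675, 0.2957, -1],
    [-0.2, 0, 0, 0.005, 0.0675, 0.2957, -1]
  ]
}}

```text
time: 16.7
ee_pos: [0.4606, -0.2595, 0.27]
tool_rot: [[0.002, 0.977, -0.212], [0.001, -0.212, -0.977], [-1.0, 0.001, -0.001]]
contact_force: [0.1, -0.6, -7.8]
grip_width: 0.0125
```

```bash
python3 - <<'E'
from go import *
rows((.4605,-.26,.27,-12.2))
for n in('side','top'):
    p,d=snap(n,n+'4.png');w=cloud(n,d);print(n);np.savez(n+'4.npz',p=p,d=d)
    blobs('post',w,((.25,.58),(-.45,-.12),(.124,.138)),10)
    blobs('caddyhi',w,((.25,.59),(-.4,-.12),(.205,.32)),60)
    blobs('gable',w,((.25,.59),(-.4,-.12),(.296,.318)),30)
E
```

```text
t 16.7 p [ 0.4606 -0.2595  0.27  ] yaw -12.243118104663102 x [ 0.0016  0.0006 -1.    ] F [ 0.1424 -0.5584 -7.752 ] w 0.012474560181667043
(0.4605, -0.26, 0.27) turn [-0.04 -0.05 -0.08] shift [-0.      0.0001  0.0005]
side
  post [393. 170.] 74 c [ 0.5341 -0.1858] sz [0.0248 0.0258] ang 80.0 mean [ 0.5345 -0.1859  0.1292]
  post [476. 180.] 72 c [ 0.3856 -0.333 ] sz [0.0252 0.0248] ang 77.6 mean [ 0.3848 -0.3327  0.1293]
  post [417. 206.] 74 c [ 0.4219 -0.1605] sz [0.0243 0.0247] ang 79.5 mean [ 0.4217 -0.1613  0.1293]
  caddyhi [441. 154.] 3358 c [ 0.4602 -0.258 ] sz [0.2042 0.1417] ang 77.6 mean [ 0.4531 -0.2373  0.2468]
  gable [433. 140.] 427 c [ 0.4709 -0.2141] sz [0.1127 0.0409] ang 77.2 mean [ 0.4693 -0.2091  0.3052]
  gable [468. 128.] 35 c [ 0.4498 -0.2966] sz [0.0247 0.0091] ang 80.9 mean [ 0.4477 -0.2969  0.3015]
top
  post [386. 209.] 29 c [ 0.5381 -0.1788] sz [0.0073 0.0242] ang 75.4 mean [ 0.5375 -0.178   0.1307]
  post [379. 256.] 36 c [ 0.4227 -0.161 ] sz [0.0217 0.0242] ang 87.2 mean [ 0.4213 -0.1562  0.1311]
  caddyhi [412. 228.] 1728 c [ 0.4689 -0.2216] sz [0.1247 0.1415] ang 77.7 mean [ 0.4765 -0.2094  0.2573]
  gable [417. 228.] 439 c [ 0.4704 -0.2108] sz [0.1025 0.038 ] ang 77.1 mean [ 0.4713 -0.2059  0.3058]
```

View pics/side4.png

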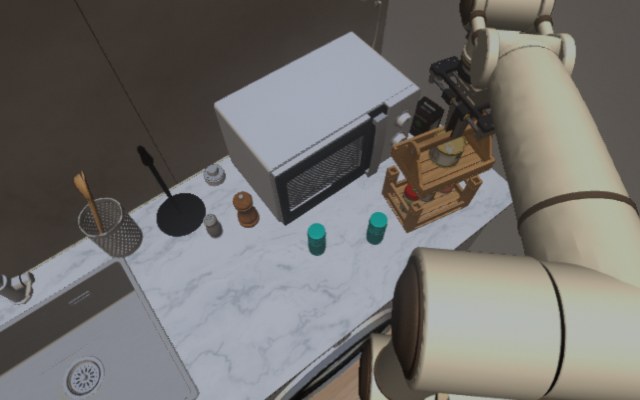

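The caddy hangs level over the rack (side view 441,154) with the tin upright. It sits about 1 mm off along the rack's x. I'll lower it to just above the sockets.

>>> {"name": "servo_tool", "arguments": {
  "deltas": [
    [0, 0, 0, 0.005, 0, 0.001, -1],
    [0, 0, 0, 0.013, 0, 0.001, -1],
    [0, 0, 0, 0.022, 0, 0.001, -1],
    [0, 0, 0, 0.03, 0, 0.001, -1],
    [0, 0, 0, 0.034, 0, 0.001, -1],
    [0, 0, 0, 0.034, 0, 0.001, -1],
    [0, 0, 0, 0.034, 0, 0.001, -1]
  ]
}}

```text
time: 17.5
ee_pos: [0.4606, -0.2599, 0.2361]
tool_rot: [[0.002, 0.977, -0.211], [0.0, -0.211, -0.977], [-1.0, 0.002, -0.001]]
contact_force: [-0.9, -0.5, -6.8]
grip_width: 0.0123
```

```bash
python3 - <<'E'
from go import *
rows((.4603,-.2605,.225,-12.2))
ax=np.array([np.cos(np.radians(77.8)),np.sin(np.radians(77.8))]);ay=np.array([-ax[1],ax[0]])
C={'side':np.array([.4603,-.2595]),'top':np.array([.4606,-.2604])}
for n in('side','top'):
    p,d=snap(n,n+'5.png');w=cloud(n,d);w0=cloud(n,np.load(n+'3.npz')['d'])
    # caddy in rack frame (rim band, then end/side extents) vs rack before
    q=(w[...,:2]-C[n]);x=q@ax;y=q@ay;z=w[...,2]
    k=(abs(x)<.13)&(abs(y)<.1)
    m=k&(z>.15)&(z<.285)&(abs(y)<.078)&(abs(x)<.108)
    print(n,'x ext',np.percentile(x[m],[.5,99.5]),'y ext',np.percentile(y[m],[.5,99.5]))
    for s in(-1,1):
        g=k&(s*y>.055)&(s*y<.08)&(abs(x)<.085)&(z>.185)
        if g.sum()>20:
            zz=z[g];t=zz>np.percentile(zz,90)-.01;f=np.polyfit(x[g][t],zz[t],1);print(' rim y',s,g.sum(),'z@0',f[1],'slope',f[0], 'ymean',y[g][t].mean())
        g=k&(s*x>.085)&(s*x<.11)&(z>.262)
        if g.sum()>10: print(' gable x',s,g.sum(),np.percentile(z[g],95),'y mean',y[g].mean(),'outer',np.percentile(s*x[g],97))
    blobs('post',w,((.25,.58),(-.45,-.12),(.124,.136)),10)
a=cv2.imread('pics/side5.png')[110:260,350:520];cv2.imwrite('pics/c5.png',cv2.resize(a,(680,600),interpolation=cv2.INTER_CUBIC))
E
```

```text
t 17.5 p [ 0.4606 -0.2599  0.2361] yaw -12.197730109215723 x [ 0.0019  0.0005 -1.    ] F [-0.9318 -0.5262 -6.7546] w 0.012333559629819992
(0.4603, -0.2605, 0.225) turn [ 0.   -0.05 -0.1 ] shift [ 0.0111 -0.0002  0.0006]
side x ext [-0.0979  0.1019] y ext [-0.0687  0.0705]
 rim y -1 535 z@0 0.3954491142922756 slope -0.022969378983648796 ymean -0.06976878902399018
 gable x -1 13 0.2720333597428132 y mean -0.01131309016176245 outer 0.09487843665637602
 rim y 1 794 z@0 0.5960894693448012 slope -0.44862235837712144 ymean 0.06548570386713494
 gable x 1 462 0.6404304136222927 y mean 0.055675615825777014 outer 0.10956048564891635
  post [391. 171.] 38 c [ 0.5361 -0.1805] sz [0.0139 0.0248] ang 84.8 mean [ 0.5359 -0.1786  0.1289]
  post [477. 183.] 36 c [ 0.3785 -0.3315] sz [0.0267 0.0112] ang 80.7 mean [ 0.3772 -0.3308  0.1292]
  post [416. 207.] 54 c [ 0.4215 -0.1614] sz [0.0242 0.0246] ang 77.4 mean [ 0.4202 -0.1582  0.1295]
top x ext [-0.0946  0.1004] y ext [-0.0695  0.0701]
 rim y -1 469 z@0 0.36460143217283936 slope 3.203743622852581 ymean -0.06869421030163382
 rim y 1 884 z@0 0.6051109571967971 slope -0.020104332020403758 ymean 0.06622304521464005
 gable x 1 911 0.6415982499470366 y mean 0.06261160885469845 outer 0.10936114312775633
  post [385. 209.] 19 c [ 0.538  -0.1775] sz [0.0043 0.0236] ang 78.9 mean [ 0.5375 -0.1769  0.1303]
  post [377. 255.] 19 c [ 0.4237 -0.1523] sz [0.022  0.0069] ang 3.4 mean [ 0.4223 -0.1527  0.1307]
```

View pics/c5.png

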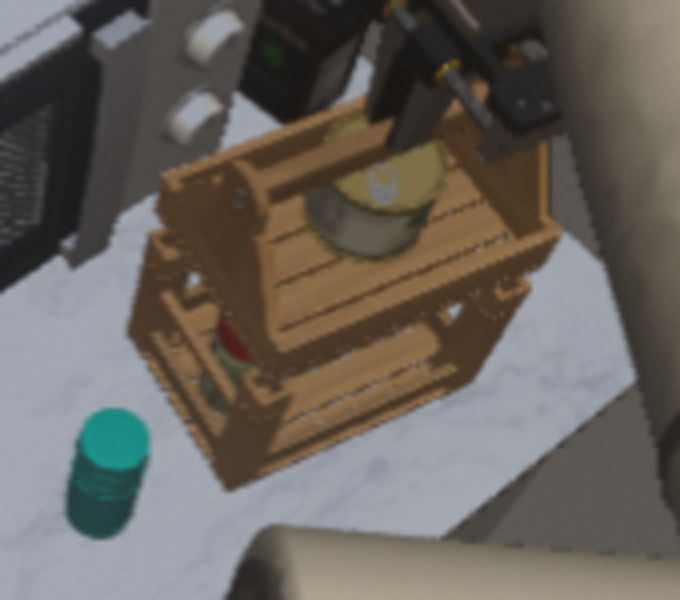

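The caddy lines up with the rack, with about +1–2 mm along x still to correct. Move 1 mm and lower gently.

>>> {"name": "servo_tool", "arguments": {
  "deltas": [
    [0, 0, 0, 0.001, 0, 0.001, -1],
    [0, 0, 0, 0.003, 0, 0.0015, -1],
    [0, 0, 0, 0.005, 0, 0.0015, -1],
    [0, 0, 0, 0.007, 0, 0.0015, -1],
    [0, 0, 0, 0.009, 0, 0.0015, -1],
    [0, 0, 0, 0.011, 0, 0.0015, -1],
    [0, 0, 0, 0.011, 0, 0.0015, -1]
  ]
}}

```text
time: 18.3
ee_pos: [0.4603, -0.2614, 0.2251]
tool_rot: [[0.002, 0.977, -0.211], [0.0, -0.211, -0.977], [-1.0, 0.002, -0.001]]
contact_force: [-0.2, 0.3, -7.1]
grip_width: 0.0128
```

```bash
python3 go.py "(.4603,-.261,.212,-12.2)"
```

```text
t 18.3 p [ 0.4603 -0.2614  0.2251] yaw -12.195853670064897 x [ 0.002   0.0004 -1.    ] F [-0.1913  0.2981 -7.1356] w 0.012790836421450177
(0.4603, -0.261, 0.212) turn [ 0.   -0.04 -0.11] shift [ 0.0131 -0.0001 -0.0004]
```

The force is unchanged with the tips about 5 mm in, so the lugs have entered the sockets. Continue down.

>>> {"name": "servo_tool", "arguments": {
  "deltas": [
    [0, 0, 0, 0.002, 0, 0, -1],
    [0, 0, 0, 0.004, 0, 0, -1],
    [0, 0, 0, 0.006, 0, 0, -1],
    [0, 0, 0, 0.008, 0, 0, -1],
    [0, 0, 0, 0.01, 0, 0, -1],
    [0, 0, 0, 0.011, 0, 0, -1],
    [0, 0, 0, 0.011, 0, 0, -1]
  ]
}}

```text
time: 19.0
ee_pos: [0.4602, -0.2613, 0.2138]
tool_rot: [[0.002, 0.977, -0.211], [0.001, -0.211, -0.977], [-1.0, 0.002, -0.001]]
contact_force: [0.7, -0.3, -6.5]
grip_width: 0.0127
```

```bash
python3 go.py "(.4603,-.261,.2115,-12.2)"
```

```text
t 19.0 p [ 0.4602 -0.2613  0.2138] yaw -12.193894978067194 x [ 0.0017  0.0007 -1.    ] F [ 0.7043 -0.2517 -6.48  ] w 0.012717822905288584
(0.4603, -0.261, 0.2115) turn [ 0.01 -0.06 -0.09] shift [ 0.0023  0.     -0.0003]
```

>>> {"name": "servo_tool", "arguments": {
  "deltas": [
    [0, 0, 0, 0.001, 0, 0, -1],
    [0, 0, 0, 0.002, 0, 0, -1],
    [0, 0, 0, 0.003, 0, 0, -1],
    [0, 0, 0, 0.003, 0, 0, -1]
  ]
}}

```text
time: 19.4
ee_pos: [0.4605, -0.2615, 0.2115]
tool_rot: [[0.003, 0.977, -0.211], [0.0, -0.211, -0.977], [-1.0, 0.003, -0.001]]
contact_force: [-0.6, 1.1, -3.3]
grip_width: 0.0125
```

```bash
python3 - <<'E'
from go import *
rows((.4603,-.261,.2115,-12.2))
for n in('side','top'):
    p,d=snap(n,n+'6.png');w=cloud(n,d);print(n)
    blobs('gable',w,((.3,.59),(-.4,-.12),(.24,.262)),30)
cv2.imwrite('pics/c6.png',cv2.resize(cv2.imread('pics/side6.png')[110:260,350:520],(680,600),interpolation=cv2.INTER_CUBIC))
E
```

```text
t 19.4 p [ 0.4605 -0.2615  0.2115] yaw -12.19138784365106 x [ 0.0026  0.     -1.    ] F [-0.6418  1.1277 -3.28  ] w 0.01252996857529483
(0.4603, -0.261, 0.2115) turn [ 0.01 -0.03 -0.14] shift [ 0.     -0.0003 -0.0004]
side
  gable [429. 154.] 356 c [ 0.4711 -0.215 ] sz [0.1088 0.04  ] ang 76.3 mean [ 0.4685 -0.2152  0.2473]
top
  gable [410. 231.] 362 c [ 0.4713 -0.2135] sz [0.101  0.0381] ang 77.6 mean [ 0.4719 -0.2079  0.2473]
```

>>> {"name": "servo_tool", "arguments": {
  "deltas": [
    [0, 0, 0, 0.001, 0, 0, -1],
    [0, 0, 0, 0.0015, 0, 0, -1],
    [0, 0, 0, 0.0015, 0, 0, -1],
    [0, 0, 0, 0.0015, 0, 0, -1]
  ]
}}

```text
time: 19.9
ee_pos: [0.461, -0.2617, 0.2112]
tool_rot: [[0.004, 0.977, -0.211], [-0.001, -0.211, -0.977], [-1.0, 0.004, 0.0]]
contact_force: [-3.0, 3.7, 5.1]
grip_width: 0.0132
```

The wrist now feels +5 N up from below, so the caddy is fully seated. Release and retreat.

>>> {"name": "servo_tool", "arguments": {
  "deltas": [
    [0, 0, 0, 0, 0, 0, 0.5],
    [0, 0, 0, 0, 0, 0, 0.5],
    [0, 0, 0, 0, 0, 0, 0.5],
    [0, 0, 0, 0, 0, 0, 0.5],
    [0, 0, 0, 0, 0, 0, 0.5],
    [0, 0, 0, 0, 0, 0, 0.5],
    [0, 0, 0, 0, 0, 0, 0.5],
    [0, 0, 0, -0.01, 0, 0, 0.5],
    [0, 0, 0, -0.03, 0, 0, 0.5],
    [0, 0, 0, -0.06, 0, 0, 0.5],
    [0, 0, 0, -0.09, 0, 0, 0.5],
    [0, 0, 0, -0.12, 0, 0, 0.5]
  ]
}}

```text
time: 21.1
ee_pos: [0.4605, -0.2615, 0.3333]
tool_rot: [[0.004, 0.977, -0.211], [-0.002, -0.211, -0.977], [-1.0, 0.005, 0.001]]
contact_force: [0.7, -0.2, 0.5]
grip_width: 0.0687
```

>>> {"name": "servo_tool", "arguments": {
  "deltas": [
    [0, 0, 0, 0, 0, -0.03, 0.5],
    [0, 0, 0, 0, 0, -0.07, 0.5],
    [0, 0, 0, 0, 0, -0.11, 0.5],
    [0, 0, 0, 0, 0, -0.15, 0.5],
    [0, 0, 0, 0, 0, -0.19, 0.5],
    [0, 0, 0, 0, 0, -0.23, 0.5],
    [0, 0, 0, 0, 0, -0.27, 0.5],
    [0, 0, 0, 0, 0, -0.3, 0.5],
    [0, 0, 0, 0, 0, -0.3, 0.5]
  ]
}}

```text
time: 22.0
ee_pos: [0.524, 0.0348, 0.334]
tool_rot: [[0.005, 0.978, -0.206], [-0.001, -0.206, -0.978], [-1.0, 0.006, -0.0]]
contact_force: [0.1, -1.0, -0.2]
grip_width: 0.0689
```

```bash
python3 - <<'E'
from go import *
rows()
ax=np.array([np.cos(np.radians(77.8)),np.sin(np.radians(77.8))]);ay=np.array([-ax[1],ax[0]])
for n in('side','top'):
    p,d=snap(n,n+'7.png');w=cloud(n,d);print(n);reds(n,p,w)
    blobs('gable/bar',w,((.3,.59),(-.4,-.12),(.225,.29)),30)
    blobs('caddy',w,((.3,.59),(-.4,-.12),(.15,.29)),100)
    blobs('low tier',w,((.3,.59),(-.4,-.12),(.03,.115)),100)
    k=(w[...,2]>.23)&(w[...,2]<.27)&(abs(w[...,0]-.46)<.1)&(abs(w[...,1]+.26)<.11)
    x=(w[k][:,:2]-[.4605,-.26])@ax;z=w[k][:,2]
    for s in(-1,1):
        m=s*x>.085;print(' gable end',s,'top',np.percentile(z[m],95))
    m=abs(x)<.08;print(' bar top',[np.percentile(z[m&(abs(x-c)<.02)],80) for c in(-.06,0,.06)])
    k=(w[...,2]>.19)&(w[...,2]<.205)&(abs(w[...,0]-.46)<.08)&(abs(w[...,1]+.26)<.08);print(' tin',w[k].mean(0))
cv2.imwrite('pics/c7.png',np.hstack([cv2.resize(cv2.imread('pics/side7.png')[110:260,350:510],(400,375)),cv2.resize(cv2.imread('pics/top7.png')[160:310,340:500],(400,375))]))
E
```

```text
t 22.0 p [0.524  0.0348 0.334 ] yaw -11.912148880268044 x [ 0.0055 -0.0007 -1.    ] F [ 0.0732 -1.009  -0.2037] w 0.06893820112759518
side
  low tier [401. 203.] 704 c [ 0.4765 -0.1824] sz [0.0474 0.1422] ang 79.4 mean [ 0.472  -0.1676  0.068 ]Traceback (most recent call last):
  File "<stdin>", line 12, in <module>
    return _quantile_unchecked(
        a, q, axis, out, overwrite_input, method, keepdims, weights)
    return _ureduce(a,
                    func=_quantile_ureduce_func,
    ...<5 lines>...
                    overwrite_input=overwrite_input,
                    method=method)
    r = func(a, **kwargs)
    result = _quantile(arr,
                       quantiles=q,
    ...<2 lines>...
                       out=out,
                       weights=wgt)
    slices_having_nans = np.isnan(arr[-1, ...])
                                  ~~~^^^^^^^^^
IndexError: index -1 is out of bounds for axis 0 with size 0
```

The arm hides the side view, so move it further left and look again.

>>> {"name": "servo_tool", "arguments": {
  "deltas": [
    [0, 0, 0, 0, -0.01, -0.03, 0.5],
    [0, 0, 0, 0, -0.02, -0.07, 0.5],
    [0, 0, 0, 0, -0.04, -0.11, 0.5],
    [0, 0, 0, 0, -0.06, -0.15, 0.5],
    [0, 0, 0, 0, -0.09, -0.19, 0.5],
    [0, 0, 0, 0, -0.11, -0.23, 0.5],
    [0, 0, 0, 0, -0.13, -0.26, 0.5],
    [0, 0, 0, 0, -0.13, -0.26, 0.5]
  ]
}}

```text
time: 22.85
ee_pos: [0.4497, 0.3163, 0.3333]
tool_rot: [[0.005, 0.979, -0.204], [-0.001, -0.204, -0.979], [-1.0, 0.005, -0.0]]
contact_force: [0.6, -0.6, -0.5]
grip_width: 0.0692
```

```bash
python3 - <<'E'
from go import *
rows()
ax=np.array([np.cos(np.radians(77.8)),np.sin(np.radians(77.8))])
for n in('side','top'):
    p,d=snap(n,n+'7.png');w=cloud(n,d);print(n);reds(n,p,w)
    blobs('caddy',w,((.3,.59),(-.4,-.12),(.15,.29)),100)
    blobs('low tier',w,((.3,.59),(-.4,-.12),(.03,.115)),100)
    k=(w[...,2]>.23)&(w[...,2]<.27)&(abs(w[...,0]-.46)<.1)&(abs(w[...,1]+.26)<.11)
    x=(w[k][:,:2]-[.4605,-.26])@ax;z=w[k][:,2]
    if k.sum()>100: print(' heights along x',[(c,round(float(np.percentile(z[abs(x-c)<.015],80)),4)) for c in(-.09,-.06,0,.06,.09)])
    k=(w[...,2]>.19)&(w[...,2]<.205)&(abs(w[...,0]-.46)<.06)&(abs(w[...,1]+.26)<.06);print(' tin top',w[k].mean(0) if k.any() else None)
cv2.imwrite('pics/c7.png',np.hstack([cv2.resize(cv2.imread('pics/side7.png')[110:260,350:510],(400,375)),cv2.resize(cv2.imread('pics/top7.png')[160:310,340:500],(400,375))]))
E
```

```text
t 22.85 p [0.4497 0.3163 0.3333] yaw -11.791913736691244 x [ 0.0052 -0.0011 -1.    ] F [ 0.6295 -0.5945 -0.5352] w 0.0691908884515951
side
  caddy [442. 162.] 3427 c [ 0.4603 -0.2602] sz [0.2039 0.1432] ang 77.6 mean [ 0.4542 -0.2587  0.1935]
  low tier [420. 202.] 1083 c [ 0.4598 -0.2589] sz [0.201  0.1415] ang 78.4 mean [ 0.4432 -0.2108  0.0644]
 heights along x [(-0.09, 0.2504), (-0.06, 0.246), (0, 0.2459), (0.06, 0.2456), (0.09, 0.2497)]
 tin top [ 0.4582 -0.2746  0.1937]
top
  caddy [432. 237.] 3016 c [ 0.4602 -0.2614] sz [0.2013 0.1421] ang 77.2 mean [ 0.4601 -0.2687  0.1992]
  low tier [379. 237.] 308 c [ 0.4559 -0.1755] sz [0.1697 0.0821] ang 24.0 mean [ 0.4717 -0.1704  0.0664]
 heights along x [(-0.09, 0.2518), (-0.06, 0.2467), (0, 0.247), (0.06, 0.2472), (0.09, 0.2535)]
 tin top [ 0.4658 -0.2776  0.1947]
```

View pics/c7.png

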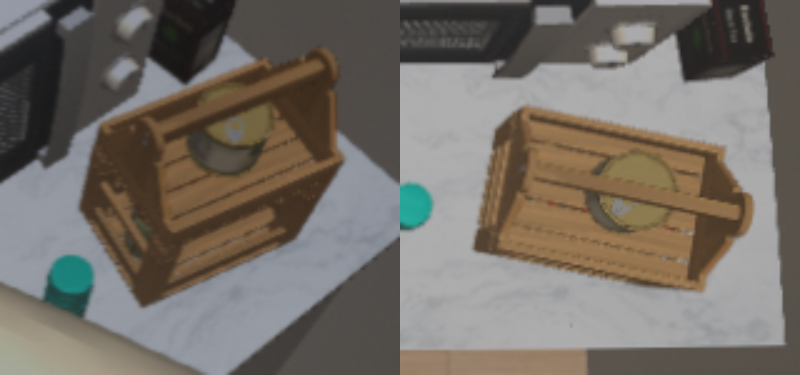

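The caddy is seated and level. The bar top reads .246–.247 m along its length, against .247 expected, and the centre is within about 1.5 mm of the rack. The tin is upright and the rack has not moved. I'm handing the job in.

```bash
python3 -c "
from station import *
print(finish_job())"
```

```text
the job is handed in; nothing more can be done
None
```

I stood the spice jar upright in the rack's middle place, then lowered the caddy with the tin in it onto the rack, let go and handed the job in at about 23 s. The hand-in gives no verdict.

**Jar:** The first grip, on the cap at 15 N, closed on nothing. A picture showed the jar still upright in the same spot. A lower grip at 30 N held. After I let go, its top was level with the two neighbouring jars, at about 0.122 m.

**Caddy:** I carried it by the bar. The lugs went about 5 mm into the sockets with no change in force, and I kept hold until the wrist felt it bear on the posts (+5 N).

**Last checks:**
- **Seating:** the bar top was level at 0.246–0.247 m, against 0.247 m expected when seated.
- **Centring:** the caddy's centre was within about 1.5 mm of the rack's in each view, and the two were square within about 1°.
- **Tin and rack:** the tin was upright in the caddy and the rack had not moved noticeably.
- **Not re-measured:** the caddy hid the jars in the final pictures, so I last saw them upright before it went on. I did not measure the pepper mill again; the arm did not go near it.

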